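# Put the touch-up paints away in the tip-out bins

### The job

Put the two touch-up paint bottles away by cap colour: stand the red-capped one upright, cap up, in the red tip-out bin (pull it open by its knob) and the blue-capped one in the blue bin, which was left tipped out, then push both bins fully shut, gently enough that the bottles stay standing. Do not knock a bottle over, do not shift the mixing cup that stands with them, and leave the yellow bin shut.

Things in the scene. Friction and masses are not known exactly. Their poses are not given: they have to be found in the camera images.
- bin_cabinet: grey steel cabinet fixed on the bench on a 50 mm plywood plinth, 342 wide, 86 deep, 280 mm high. Origin: middle of its lower front edge, at bench height; x into the cabinet, y to the left facing it, z up. Tip-out bins red, yellow, blue at y = -110, 0, 110 mm in varying order; open cubbies flush above them (from 0.18 m up), so the tool must reach in leaning back about 30 degrees from vertical.
- red_bin (a joint): tip-out angle of the red bin in rad: 0 shut, 0.60 at its stop, growing as its top swings out to the front. The hinge is stiff: the bin stays at any angle where it is left and moves with 1 to 2 N at the knob. It starts shut or nearly so.
- red_bin_knob (a point): centre of the aluminium knob on the red bin: head 22 mm across, 15 mm long, its flat end 10 mm further out than this point, on a 22 mm long thin neck. It lies 31 mm in front of the front panel and 80 mm above the hinge axis. Axes are the bin's and tip with it: x into the bin (front to back), y to the left facing the bin, z up along its front panel.
- red_bin_in (a point): middle of the red bin's inner floor, axes as at its knob. Inside: 98 mm wide (y), 64 mm deep (x); front panel 100 mm high, back 60 mm, walls 3 mm. The hinge axis (along y, lower front edge) is 35 mm in front (-x) and 3 mm below this point, 60 mm above the bench. A bottle set in along z leans on the front panel while the bin is tipped out and stands up as it is shut slowly.
- blue_bin (a joint): tip-out angle of the blue bin in rad: 0 shut, 0.60 at its stop, growing as its top swings out to the front. The hinge is stiff: the bin stays at any angle where it is left and moves with 1 to 2 N at the knob. It starts tipped out by 0.50 to 0.60.
- blue_bin_knob (a point): centre of the aluminium knob on the blue bin: head 22 mm across, 15 mm long, its flat end 10 mm further out than this point, on a 22 mm long thin neck. It lies 31 mm in front of the front panel and 80 mm above the hinge axis. Axes are the bin's and tip with it: x into the bin (front to back), y to the left facing the bin, z up along its front panel.
- blue_bin_in (a point): middle of the blue bin's inner floor, axes as at its knob. Inside: 98 mm wide (y), 64 mm deep (x); front panel 100 mm high, back 60 mm, walls 3 mm. The hinge axis (along y, lower front edge) is 35 mm in front (-x) and 3 mm below this point, 60 mm above the bench. A bottle set in along z leans on the front panel while the bin is tipped out and stands up as it is shut slowly.
- yellow_bin (a joint): tip-out angle of the yellow bin (built as the others), 0 shut; it starts shut and is to stay so.
- red_bottle_mid (a point): centre, half-way up, of the touch-up paint bottle with the red cap, which stands upright on the bench: 94 mm high with its cap, body red with a pale label band, 32 mm across, up to 50 mm from its foot; above 64 mm the ribbed cap, 23 mm across and 30 mm high, by which it is best held. z is its axis, cap up. 40 to 85 g.
- blue_bottle_mid (a point): centre, half-way up, of the touch-up paint bottle with the blue cap, which stands upright on the bench: 94 mm high with its cap, body blue with a pale label band, 32 mm across, up to 50 mm from its foot; above 64 mm the ribbed cap, 23 mm across and 30 mm high, by which it is best held. z is its axis, cap up. 40 to 85 g.
- paint_cup_mid (a point): middle, 30 mm above its foot, of the white plastic mixing cup that stands with the bottles, 66 mm across and 61 mm high; it is to stay where it is.
There are look-alikes about, which are no part of the job. There is more than one size of the part that bears blue_bottle_mid; the job needs the smallest.

How it is judged (in metres and radians):
At the end, for the whole second after the job is handed in: The red-capped bottle stands inside the red bin and the blue-capped one inside the blue bin, each on the bin's floor, cap up and within 14 degrees of upright, at rest; both bins are shut to within 0.06 rad, and so is the yellow one (x of red_bottle_mid in the frame of red_bin_in between -0.033 and 0.033 m and y of red_bottle_mid in the frame of red_bin_in between -0.05 and 0.05 m and z of red_bottle_mid in the frame of red_bin_in between 0.03 and 0.062 m and angle between each of red_bottle_mid, blue_bottle_mid's own z axis and vertical below 0.25 rad and value of joint each of red_bin, blue_bin, yellow_bin below 0.06 rad and linear speed of each of red_bottle, blue_bottle below 0.02 m/s and x of blue_bottle_mid in the frame of blue_bin_in between -0.033 and 0.033 m and y of blue_bottle_mid in the frame of blue_bin_in between -0.05 and 0.05 m and z of blue_bottle_mid in the frame of blue_bin_in between 0.03 and 0.062 m); the robot touches nothing.
It fails at once if a bottle is knocked over (more than 69 degrees from upright) (angle between any of red_bottle_mid, blue_bottle_mid's own z axis and vertical above 1.2 rad).
It fails at once if the mixing cup is shifted by more than 30 mm (distance of paint_cup_mid from where it was at the start of the episode above 0.03 m).
It fails at once if the yellow bin is opened (more than 0.2 rad) (value of joint yellow_bin above 0.2 rad).
It also fails if it takes over 72 s, if anything falls off the work surface, if the arm or the gripper's body presses on something with over 40 N, if the wrist force passes 120 N, or if a joint passes its speed limit or range.

### The arm

A 6-joint arm with a two-finger parallel gripper is mounted at the origin on a cart in front of the work surface, level with it; the furniture and walls round the work are solid. World frame = base frame: x ahead of the robot, y to its left, z up, the work surface at z = 0. Lengths are in mm, angles in rad, forces in N, time in s.
With the tool pointing down it reaches from about 300 to 850 mm from the base axis. Payload 4.2 kg.
Tool frame: the origin (TCP) lies at the very end of the fingers, on their centre line; the grasp point (between the pads) lies 19 mm behind it; z points along the fingers, y is the direction in which the jaws open and shut (so a half turn about z gives the same grasp; the last joint's range is limited). The gripper opens to 91 mm and grips with 3 to 60 N. Pads are 32 mm wide; open, the fingers measure 118 mm over their backs; the gripper's body (76 mm by 178 mm) begins 60 mm behind the grasp point.
Start: joints at [-1.213, 0.32, 1.565, -0, 1.257, -0.02], TCP at [212.108, -534.465, 213.976] pointing down, gripper open.
Joint ranges: [-3.11, 3.11], [-0.84, 2.01], [0.21, 2.61], [-1.34, 4.49], [0.05, 2.63], [-2.56, 2.56]. Speed limits (rad/s): [2.57, 2.57, 3.14, 3.14, 3.14, 3.14].

### API

Orientations are given as [roll, pitch, yaw] about the fixed x, y, z axes, in that order (R = Rz(yaw) Ry(pitch) Rx(roll)).
In Python, from station import env, capture gives the robot as it stands. The module is installed in compiled form; this text tells all that it offers.
- The arm moves only by the tool apply_moves, never from a script. Its argument "targets" is a list of rows, each a list of 3 entries, a list of its own where there are three numbers: the finger opening in cm, from 0 to 9.12, then the shift along the tool's x, y, z in cm, then the turn, a rotation vector about the tool's x, y, z in degrees. In form: [[jaw, [x, y, z], [rx, ry, rz]], ...]. A call has 1 to 5 rows; each row is the pose to reach, as a shift and turn from the pose measured when the call began, along the tool's axes at that moment; what a row does not reach only later rows make up. A row lasts 1/12 s, in which the tool goes at most 41.7 mm and 7.16 degrees, less where a joint would pass 70% of its speed; a pose out of reach is approached as far as the arm can. A call with a gripper value outside its range is refused whole. The fingers move at their own pace and stop on an object; the grip force is fixed at half the most. Time passes only in rows, so rows that repeat a pose let the fingers close. It gives the time, the measured TCP pose, the force and the opening at its end, in the units of the state.
- env.state(): the state, without advancing time (a new reading comes with each control period).
- capture(name): name is "side" or "top"; returns a dict with "frame" (420x560x3 uint8, blue, green, red), "fx", "fy", "cx", "cy" (pixels), "k1" (the pictures are not rectified: a ray, as slopes to the right and down, at radius r is drawn at 1 + k1 r^2 times it, then the intrinsics apply), "eye" and "orientation" of the camera in the world. Camera axes: x right, y down, z forward; pixel columns grow to the right and rows downward; lengths in mm; the calibration is good to about 2 mm. A picture is of the moment at which its call begins. There is no depth.
- env.job_done(): hands the job in, once; it reports no verdict.
The state is a dict: "clock": time; "q": joint angles; "dq": joint speeds; "effort": joint torques, N m; "position": TCP position; "orientation": TCP orientation; "ft_force": force on the tool from outside, world axes, zero at the start; "torque": the same for the moment, N m; "opening": finger opening in mm.
Only numpy, scipy, OpenCV 4.12 (cv2) and the standard library are available. Lean on these libraries where they do the work, as an engineer would, in place of code of your own. Each camera call takes 0.05 s, during which the arm holds its last target. There are 200 camera calls.

## Working session

There is one attempt and no reset: what is moved stays moved. The work goes in short steps, Python scripts to look and compute and a tool call to move; the robot and the scene stay as the last step left them, time stands still between calls to the robot, and variables do not carry over. Pictures are saved under pics/ and viewed, on a budget of 10 in all, crops included, one or two more only if the job needs it, and the job is handed in when it is done.

Besides the shell and the picture viewer there is one more tool, called after "Emit:" by a JSON object that holds its "name" and its "arguments". apply_moves: Moves the arm, as the interface text tells. Its arguments: {"type":"object","properties":{"targets":{"type":"array","items":{"type":"array"}}},"required":["targets"]}

```bash
ls; mkdir -p pics
cat > h.py <<'E'
import numpy as np,cv2
from scipy.spatial.transform import Rotation as R
from station import env,capture
def rot(o):
    o=np.array(o,float)
    return o if o.shape==(3,3) else R.from_euler('xyz',o).as_matrix()
def ray(c,u,v):
    d=np.array([(u-c['cx'])/c['fx'],(v-c['cy'])/c['fy']]);p=d.copy()
    for _ in range(20): p=d/(1+c['k1']*(p@p))
    return np.array(c['eye'],float),rot(c['orientation'])@np.array([p[0],p[1],1.])
def onz(c,u,v,z):
    e,d=ray(c,u,v);return e+d*(z-e[2])/d[2]
def proj(c,P):
    q=rot(c['orientation']).T@(np.array(P,float)-np.array(c['eye']));p=q[:2]/q[2];p=p*(1+c['k1']*(p@p))
    return p[0]*c['fx']+c['cx'],p[1]*c['fy']+c['cy']
def tri(ca,a,cb,b):
    e1,d1=ray(ca,*a);e2,d2=ray(cb,*b)
    s=np.linalg.lstsq(np.c_[d1,-d2],e2-e1,rcond=None)[0]
    p,q=e1+d1*s[0],e2+d2*s[1];return (p+q)/2,np.linalg.norm(p-q)
E
python3 - <<'E'
from h import *
for n in('side','top'):
    c=capture(n);cv2.imwrite(f'pics/{n}0.png',c['frame']);print({k:v for k,v in c.items() if k!='frame'})
print(env.state())
E
```

```text
pics
{'fx': 510.02342358651896, 'fy': 510.02342358651896, 'cx': 281.5223262141906, 'cy': 210.7980757136151, 'k1': 0.015192578786189405, 'eye': array([591.32996121, 872.22418782, 603.85879772]), 'orientation': array([-1.99455096, -0.01000248,  3.11254898])}
{'fx': 536.17172962704, 'fy': 536.17172962704, 'cx': 278.8356788981906, 'cy': 203.48435429502, 'k1': 0.03195071652472807, 'eye': array([ 389.58935765, -226.61615904, 1287.33677606]), 'orientation': array([-2.987835  , -0.00761026, -1.55744027])}
{'clock': 0.1, 'q': array([-1.21302460e+00,  3.20224185e-01,  1.56553141e+00, -9.37825204e-06,
        1.25741801e+00, -2.00453949e-02]), 'dq': array([-6.59504547e-05, -2.73647511e-03, -1.42256587e-03, -1.38057883e-03,
       -2.63628597e-04,  9.58298279e-04]), 'effort': array([ 3.45163198e-04, -4.13332915e+01, -2.32509166e+01,  7.28741800e-02,
        4.22007695e-02, -5.51675953e-05]), 'position': array([ 211.92981009, -534.03695752,  213.21648489]), 'orientation': array([-3.14001184e+00, -2.27735024e-05,  3.77820003e-01]), 'ft_force': array([-0.5983676 , -0.22366847, -0.05986354]), 'torque': array([-0.05428422, -0.05113958, -0.00860833]), 'opening': 91.3297257921386}
```

View pics/side0.png

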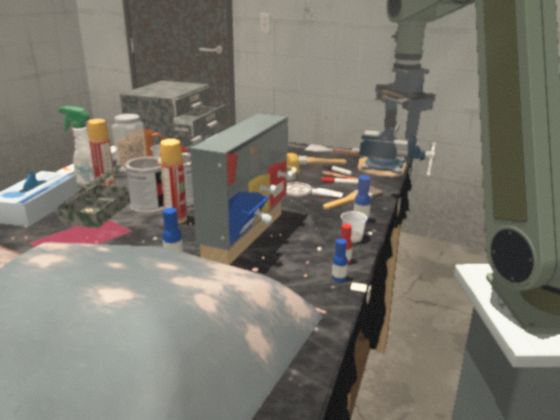

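View pics/top0.png

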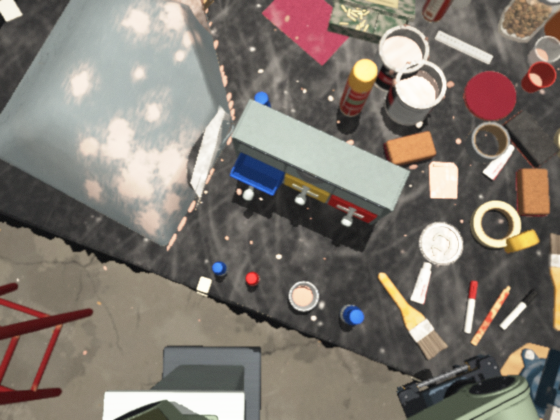

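The top view shows the cabinet at centre with blue (left, open), yellow and red (right) bins. The red cap is at about (252,279). The blue caps are at (219,269), (352,315) and (261,98), and the cup is at (303,296). In the side view the bottles are near (340,260), (347,240), (363,198) and (171,230). I'll enlarge both views once to get precise pixels.

Run:
```python
from h import *
a=cv2.imread('pics/top0.png')[90:240,220:420];b=cv2.imread('pics/side0.png')[110:290,150:400]
a=cv2.resize(a,(760,570),interpolation=cv2.INTER_CUBIC)
cv2.imwrite('pics/ctop.png',a)  #3.8x
cv2.imwrite('pics/cside.png',cv2.resize(b,(800,576),interpolation=cv2.INTER_CUBIC)) #3.2x
for n in('top','side'):
    im=cv2.imread(f'pics/{n}0.png');h=cv2.cvtColor(im,cv2.COLOR_BGR2HSV)
    for nm,lo,hi in(('blue',(105,150,60),(125,255,255)),('red',(0,170,80),(6,255,255)),('red2',(172,170,80),(180,255,255))):
        N,_,s,ce=cv2.connectedComponentsWithStats(cv2.inRange(h,lo,hi))
        for i in range(1,N):
            if s[i,4]>25: print(n,nm,s[i],ce[i].round(1))
```

```text
top blue [255  92  15  14 124] [261.9  98. ]
top blue [ 230  153   54   43 1274] [256.9 174.2]
top blue [212 262  14  13 137] [218.6 267.7]
top blue [344 307  20  18 284] [353.1 315.3]
top red [436   0  13  20  64] [442.1   9.3]
top red [522  63  34  29 513] [539.6  76.1]
top red [329 195  47  27 301] [351.8 207.8]
top red [246 272  12  13 121] [251.5 278.3]
top red [469 281   8  17  99] [472.3 289.3]
top red [  0 299  50  22 199] [ 24.1 309.4]
top red [ 51 314  17   5  30] [ 58.6 316.3]
top red [  0 326  11   6  27] [  4.3 328.4]
top red [ 34 329  25  57 227] [ 46.2 356.4]
top red [  0 338  17  44 195] [  7.  357.6]
top red [  0 386  13   7  45] [  4.8 389.6]
top red2 [ 466   73   49   46 1785] [490.2  95.5]
side blue [230 194  37  45 649] [242.8 211.8]
side blue [163 209  18  33 409] [170.6 225.9]
side blue [334 240  12  25 183] [340.1 253.5]
side red [172 186   5  20  48] [173.8 195.8]
side red [343 225   7  14  52] [346.7 230.4]
```

View pics/ctop.png

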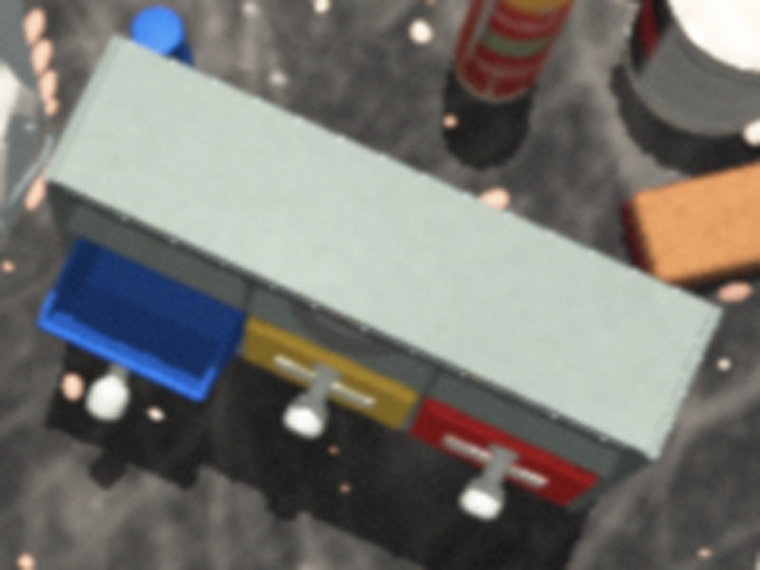

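View pics/cside.png

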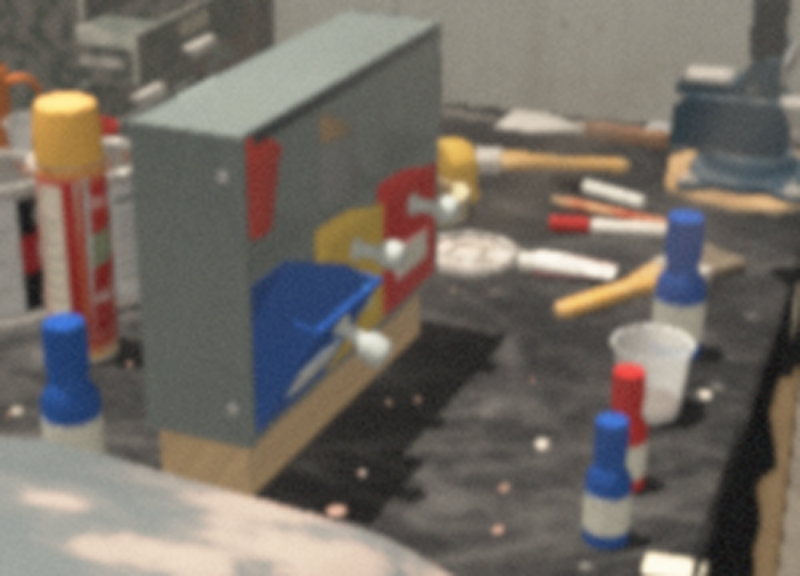

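The crops show the cabinet's top-face corners, the knobs (blue at (248,194.5), red at (347,221.6)) and the cap tops clearly. I'll work out the cabinet pose and the bottle and cup positions from them.

Run:
```python
from h import *
T=capture('top');S=capture('side')
t=lambda u,v:(220+u/3.8,90+v/3.8); s=lambda u,v:(150+u/3.2,110+v/3.2)
C={k:onz(T,*t(*p),280) for k,p in dict(fl=(50,183),fr=(655,458),bl=(118,38),br=(720,310)).items()}
for k in C: print(k,C[k].round(1))
for a,b in('fl','fr'),('bl','br'),('fl','bl'),('fr','br'):
    d=C[b]-C[a];print(a,b,np.linalg.norm(d).round(1),np.arctan2(d[1],d[0]).round(4))
print('side fl',onz(S,*s(247,135),280).round(1),'side fr',onz(S,*s(440,22),280).round(1))
for n,a,b in(('rk',(482,500),(452,206)),('bk',(108,397),(372,346)),('yk',(305,418),(395,250))):
    print(n,[x.round(1) for x in tri(T,t(*a),S,s(*b))])
for n,a,b in(('blueA',(218.6,267.7),s(612,418)),('red',(251.5,278.3),s(629,370)),('blueB',(353,315.3),s(687,216)),('blueC',(261.5,97),s(64,320))):
    print(n,[x.round(1) for x in tri(T,a,S,b)],onz(T,*a,90).round(1),onz(S,*b,94).round(1))
print('cup',onz(T,303.5,296,61).round(1),'cupside top',onz(S,*s(653,338),61).round(1))
```

```text
fl [ 672.4 -142.1  280. ]
fr [ 535.4 -447.8  280. ]
bl [ 749.9 -175.1  280. ]
br [ 611.4 -482.   280. ]
fl fr 335.0 -1.9921
bl br 336.7 -1.9947
fl bl 84.2 -0.4029
fr br 83.3 -0.4228
side fl [ 670.9 -140.2  280. ] side fr [ 534.3 -440.9  280. ]
rk [array([ 527.3, -379.3,  143.7]), np.float64(4.8)]
bk [array([ 590.4, -165.6,  117.5]), np.float64(0.4)]
yk [array([ 574. , -279. ,  144.9]), np.float64(2.1)]
blueA [array([ 429. , -102. ,   93.1]), np.float64(0.5)] [ 429.4 -101.8   90. ] [ 429.1 -100.2   94. ]
red [array([ 406.8, -175.2,   93.4]), np.float64(0.5)] [ 407.1 -175.1   90. ] [ 406.8 -173.9   94. ]
blueB [array([ 330.5, -392.8,  129.4]), np.float64(3.3)] [ 330.2 -398.7   90. ] [ 309.2 -486.9   94. ]
blueC [array([ 810.3, -190.8,  127.4]), np.float64(3.1)] [ 825.5 -189.5   90. ] [ 823.8 -264.1   94. ]
cup [ 369.7 -291.8   61. ] cupside top [ 367.3 -299.5   61. ]
```

```bash
cat >> h.py <<'E'
YAW=-0.422;O=np.array([603.3,-294,0]);RC=R.from_euler('z',YAW)
def go(pc,L,grasp=True,world=False,name=''):
    """pc grasp point in cabinet frame (or world), L lean"""
    s=env.state();Rt=(RC*R.from_euler('y',-L)*R.from_euler('x',np.pi))
    g=np.array(pc,float) if world else O+RC.apply(pc)
    p=g+(19*Rt.as_matrix()[:,2] if grasp else 0)
    R0=R.from_matrix(rot(s['orientation']))
    print(name,'shift cm',(R0.inv().apply(p-s['position'])/10).round(2),'rot',(R0.inv()*Rt).as_rotvec(degrees=True).round(1))
def st():
    s=env.state();R0=R.from_matrix(rot(s['orientation']));z=R0.as_matrix()[:,2]
    print('t',round(s['clock'],2),'tcp',np.round(s['position'],1),'grasp cab',RC.inv().apply(s['position']-19*z-O).round(1),'tool zcab',RC.inv().apply(z).round(3),'F',np.round(s['ft_force'],1),'open',round(s['opening'],1),'q',np.round(s['q'],2))
def arc(phi,k=(-31,80)):
    c,s=np.cos(phi),np.sin(phi);return k[0]*c-k[1]*s,60+k[1]*c+k[0]*s
E
python3 - <<'E'
from h import *
st();go((-31-48,-110,141+88),.5)
e=[tri({**capture('top')},(168,246),capture('side'),(323,318))];print(e)
E
```

```text
t 0.2 tcp [ 212.  -534.2  213.5] grasp cab [-258.6 -379.4  232.5] tool zcab [-0.001  0.001 -1.   ] F [-0.   0.3  0.3] open 91.2 q [-1.21  0.32  1.57 -0.    1.26 -0.02]
 shift cm [32.47 -5.24  0.12] rot [-11.5  27.1  44.8]
[(array([480.49287858,  32.51961651, -10.24154806]), np.float64(5.413457406463435))]
```

Emit:
{"name": "apply_moves", "arguments": {"targets": [[6,[6.5,-1,0],[-1.5,3.4,5.6]],[6,[13,-2.1,0],[-2.9,6.8,11.2]],[6,[19.5,-3.1,0],[-4.3,10.2,16.8]],[6,[26,-4.2,0.1],[-5.8,13.6,22.4]],[6,[32.4,-5.2,0.1],[-7.2,17,28]]]}}

```text
clock: 0.72
position: [392.3, -427.2, 213.5]
orientation: [3.092, -0.318, -0.113]
ft_force: [0.9, 0.3, 0.8]
opening: 61.7
```

Run:
```python
from h import *
st();go((-31-48,-110,141+88),.5)
```

```text
t 0.72 tcp [ 392.3 -427.2  213.5] grasp cab [-143.9 -208.8  231.5] tool zcab [ 0.313  0.048 -0.949] F [0.9 0.3 0.8] open 61.7 q [-0.97  0.2   1.77  0.26  0.93  0.6 ]
 shift cm [ 8.95 -7.41  2.71] rot [-4.2  9.9 16.5]
```

Emit:
{"name": "apply_moves", "arguments": {"targets": [[6,[3,-2.5,0.9],[-1.4,3.3,5.5]],[6,[6,-4.9,1.8],[-2.8,6.6,11]],[6,[8.9,-7.4,2.7],[-4.2,9.9,16.5]],[6,[8.9,-7.4,2.7],[-4.2,9.9,16.5]],[6,[8.9,-7.4,2.7],[-4.2,9.9,16.5]]]}}

```text
clock: 1.13
position: [494.8, -363.3, 211.8]
orientation: [-3.141, -0.498, -0.417]
ft_force: [0.2, 0.5, 0.1]
opening: 59.8
```

Run:
```python
from h import *
st();go((-31,-110,141),.5)
T=capture('top');S=capture('side')
a=cv2.resize(T['frame'][150:290,240:440],(400,280),interpolation=cv2.INTER_CUBIC);b=cv2.resize(S['frame'][110:250,200:400],(400,280),interpolation=cv2.INTER_CUBIC)
cv2.imwrite('pics/p5.png',np.hstack([a,b]))
```

```text
t 1.13 tcp [ 494.8 -363.3  211.8] grasp cab [ -79.7 -107.8  228.5] tool zcab [ 0.478  0.003 -0.878] F [0.2 0.5 0.1] open 59.8 q [-0.73  0.17  1.88  0.26  0.62  1.08]
 shift cm [ 0.1   0.25 10.01] rot [-0.2  0.1  0.2]
```

View pics/p5.png

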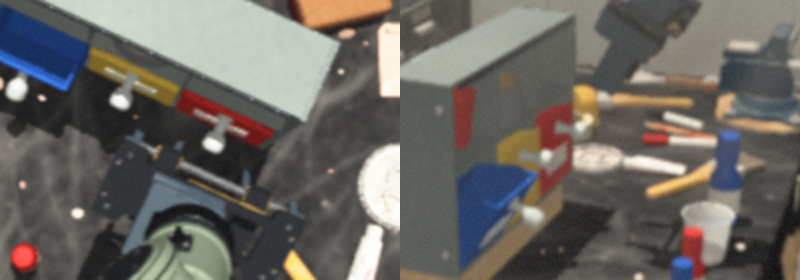

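The top view shows the gripper body straddling the line of the red knob (crop (215,140)). The side view shows the gripper up at about (625,60), and the fingers are hard to see there. I'll check where the TCP projects.

Run:
```python
from h import *
T=capture('top');S=capture('side');s=env.state();p=s['position'];z=rot(s['orientation'])[:,2]
f=lambda c,P,o:tuple(np.round((np.array(proj(c,P))-o)*2,0))
for d in(0,-79,-150):
  print(d,'side',f(S,p+d*z,(200,110)),'top',f(T,p+d*z,(240,150)))
k=O+RC.apply((-31,-110,141));print(k,f(S,k,(200,110)),f(T,k,(240,150)))
```

```text
0 side (np.float64(209.0), np.float64(81.0)) top (np.float64(211.0), np.float64(171.0))
-79 side (np.float64(239.0), np.float64(30.0)) top (np.float64(204.0), np.float64(200.0))
-150 side (np.float64(269.0), np.float64(-18.0)) top (np.float64(197.0), np.float64(231.0))
[ 529.96514103 -381.65271507  141.        ] (np.float64(179.0), np.float64(130.0)) (np.float64(215.0), np.float64(143.0))
```

Emit:
{"name": "apply_moves", "arguments": {"targets": [[6,[0.1,0.2,3.5],[0,0,0]],[6,[0.1,0.2,6],[0,0,0]],[6,[0.1,0.2,8],[0,0,0]],[6,[0.1,0.2,9.3],[0,0,0]],[6,[0.1,0.2,9.8],[0,0,0]]]}}

```text
clock: 1.75
position: [535.6, -389.6, 124.9]
orientation: [-3.141, -0.497, -0.425]
ft_force: [-0.2, 0.4, -0.2]
opening: 59.9
```

Emit:
{"name": "apply_moves", "arguments": {"targets": [[1.5,[0,0,0],[0,0,0]],[1.5,[0,0,0],[0,0,0]],[1.5,[0,0,0],[0,0,0]],[1.5,[0,0,0],[0,0,0]],[1.5,[0,0,0],[0,0,0]]]}}

```text
clock: 2.17
position: [535.9, -387.0, 125.7]
orientation: [-3.135, -0.496, -0.428]
ft_force: [6.7, 18.1, 4.9]
opening: 29.6
```

Run:
```python
from h import *
st()
for f in(.1,.2,.3,.4,.5,.55):
    x,z=arc(f);go((x,-110,z),.5+f*.4,name=f)
```

```text
t 2.17 tcp [ 535.9 -387.   125.7] grasp cab [ -32.4 -112.5  142.4] tool zcab [ 0.476  0.004 -0.88 ] F [ 6.7 18.1  4.9] open 29.6 q [-0.71  0.33  1.9   0.33  0.45  1.02]
0.1 shift cm [-0.76 -0.24  0.22] rot [-0.2  2.5 -0.3]
0.2 shift cm [-1.54 -0.23  0.23] rot [-0.2  4.8 -0.3]
0.3 shift cm [-2.32 -0.23  0.33] rot [-0.2  7.1 -0.3]
0.4 shift cm [-3.08 -0.22  0.51] rot [-0.2  9.4 -0.3]
0.5 shift cm [-3.82 -0.22  0.77] rot [-0.2 11.7 -0.3]
0.55 shift cm [-4.18 -0.22  0.93] rot [-0.2 12.8 -0.3]
```

Emit:
{"name": "apply_moves", "arguments": {"targets": [[1.5,[0,-0.15,0],[0,0,0]],[1.5,[0,-0.3,0],[0,0,0]],[1.5,[0,-0.3,0],[0,0,0]],[1.5,[0,-0.3,0],[0,0,0]]]}}

```text
clock: 2.5
position: [537.2, -382.6, 126.0]
orientation: [-3.133, -0.495, -0.428]
ft_force: [2.7, 6.3, -0.3]
opening: 20.2
```

Run:
```python
from h import *
st()
```

```text
t 2.5 tcp [ 537.2 -382.6  126. ] grasp cab [ -33.  -108.   142.7] tool zcab [ 0.475  0.006 -0.88 ] F [ 2.7  6.3 -0.3] open 20.2 q [-0.71  0.33  1.91  0.33  0.45  1.02]
```

Emit:
{"name": "apply_moves", "arguments": {"targets": [[1.5,[-0.4,0,0],[0,1,0]],[1.5,[-0.8,0,0],[0,2.3,0]],[1.5,[-1.2,0,0],[0,3.5,0]],[1.5,[-1.6,0,0],[0,4.6,0]],[1.5,[-2,0,0.1],[0,5.8,0]]]}}

```text
clock: 2.92
position: [522.5, -376.0, 117.2]
orientation: [-3.133, -0.6, -0.428]
ft_force: [4.0, 5.4, 4.3]
opening: 20.6
```

Run:
```python
from h import *
st()
for f in(.3,.4,.5,.55,.6):
    x,z=arc(f);go((x-1,-108,z+2),.5+f*.4,name=f)
```

```text
t 2.92 tcp [ 522.5 -376.   117.2] grasp cab [ -50.8 -107.9  132.9] tool zcab [ 0.564  0.005 -0.825] F [4.  5.4 4.3] open 20.6 q [-0.73  0.31  2.04  0.69  0.28  0.64]
0.3 shift cm [-0.45  0.02  0.1 ] rot [-0.3  1.2 -0.3]
0.4 shift cm [-1.22  0.02  0.2 ] rot [-0.3  3.4 -0.3]
0.5 shift cm [-1.98  0.03  0.39] rot [-0.3  5.7 -0.3]
0.55 shift cm [-2.36  0.03  0.51] rot [-0.3  6.9 -0.3]
0.6 shift cm [-2.72  0.03  0.65] rot [-0.3  8.  -0.3]
```

Emit:
{"name": "apply_moves", "arguments": {"targets": [[1.5,[-0.45,0,0.1],[0,0,0]],[1.5,[-0.85,0,0.15],[0,0,0]],[1.5,[-1.25,0,0.2],[0,0,0]],[1.5,[-1.6,0,0.3],[0,0,0]],[1.5,[-2.0,0,0.4],[0,0,0]]]}}

```text
clock: 3.33
position: [510.2, -370.2, 104.8]
orientation: [-3.134, -0.603, -0.427]
ft_force: [-2.2, 5.5, 7.5]
opening: 20.4
```

Emit:
{"name": "apply_moves", "arguments": {"targets": [[1.5,[-0.2,0,0.1],[0,0,0]],[1.5,[-0.4,0,0.12],[0,0,0]],[1.5,[-0.4,0,0.12],[0,0,0]]]}}

```text
clock: 3.58
position: [508.2, -369.3, 102.4]
orientation: [-3.134, -0.605, -0.427]
ft_force: [-0.4, 3.6, 3.5]
opening: 20.5
```

Run:
```python
from h import *
st()
for f in(.45,.5,.55,.6): print(f,arc(f))
```

```text
t 3.58 tcp [ 508.2 -369.3  102.4] grasp cab [ -66.7 -107.8  118. ] tool zcab [ 0.569  0.005 -0.823] F [-0.4  3.6  3.5] open 20.5 q [-0.75  0.31  2.09  0.87  0.25  0.45]
0.45 (np.float64(-62.7111029018314), np.float64(118.55183663076602))
0.5 (np.float64(-65.55910250693779), np.float64(115.34441325449953))
0.55 (np.float64(-68.24323849829742), np.float64(111.99865766791002))
0.6 (np.float64(-70.75680193380285), np.float64(108.52293251752818))
```

Emit:
{"name": "apply_moves", "arguments": {"targets": [[1.5,[-0.3,0,0.1],[0,0,0]],[1.5,[-0.45,0,0.13],[0,0,0]],[5,[-0.4,0,0.13],[0,0,0]],[5,[-0.4,0,0.13],[0,0,0]],[5,[-0.4,0,0.13],[0,0,0]]]}}

```text
clock: 4.0
position: [505.6, -368.6, 98.7]
orientation: [-3.135, -0.604, -0.427]
ft_force: [0.7, -0.2, 0.8]
opening: 38.0
```

Emit:
{"name": "apply_moves", "arguments": {"targets": [[5,[0,0,-3],[0,0,0]],[5,[0,0,-7],[0,-5,0]],[5,[0,0,-11],[0,-10,0]],[5,[0,0,-14],[0,-17,0]],[5,[0,0,-14],[0,-24,0]]]}}

```text
clock: 4.42
position: [435.5, -336.7, 209.3]
orientation: [-3.128, -0.299, -0.42]
ft_force: [1.3, 1.0, -0.4]
opening: 50.1
```

Run:
```python
from h import *
st();go((406.8,-175.1,180),0,world=True)
T=capture('top');S=capture('side')
a=cv2.resize(T['frame'][120:300,200:400],(400,360),interpolation=cv2.INTER_CUBIC);b=cv2.resize(S['frame'][110:290,200:400],(400,360),interpolation=cv2.INTER_CUBIC)
cv2.imwrite('pics/p6.png',np.hstack([a,b]))
```

```text
t 4.42 tcp [ 435.5 -336.7  209.3] grasp cab [-141.2 -107.9  227.5] tool zcab [ 0.295  0.014 -0.955] F [ 1.3  1.  -0.4] open 50.1 q [-0.74  0.15  1.85  0.14  0.87  1.17]
 shift cm [-10.23 -13.55   2.09] rot [ -0.8 -17.2   0.2]
```

View pics/p6.png

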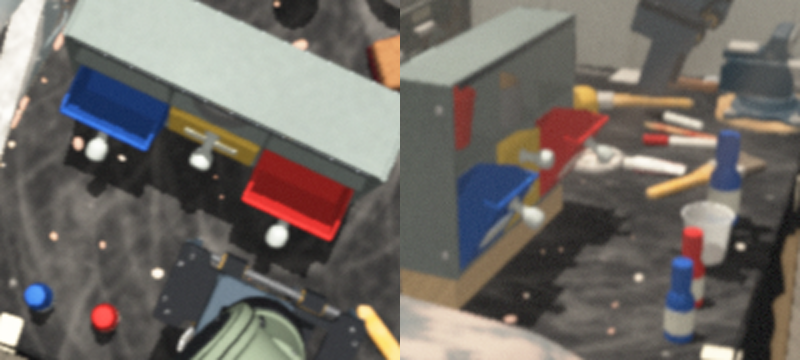

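The red bin is now tipped out like the blue one (knob at crop (277,236)), and both bottles are undisturbed at crop (104,317) and (38,296). Next is the red bottle.

Emit:
{"name": "apply_moves", "arguments": {"targets": [[5,[-2.5,-3.4,0.5],[-0.2,-4.3,0]],[5,[-5.1,-6.8,1],[-0.4,-8.6,0]],[5,[-7.7,-10.2,1.6],[-0.6,-12.9,0]],[5,[-10.2,-13.5,2.1],[-0.8,-17.2,0.2]],[5,[-10.2,-13.5,2.1],[-0.8,-17.2,0.2]]]}}

```text
clock: 4.93
position: [410.8, -174.2, 161.5]
orientation: [-3.141, -0.006, -0.415]
ft_force: [-0.2, -0.4, 0.1]
opening: 50.3
```

Run:
```python
from h import *
st();go((406.8,-175.1,84),0,world=True)
```

```text
t 4.93 tcp [ 410.8 -174.2  161.5] grasp cab [-224.8   30.4  180.5] tool zcab [ 0.006  0.    -1.   ] F [-0.2 -0.4  0.1] open 50.3 q [-0.43  0.16  1.93  0.    1.05  1.56]
 shift cm [-0.39  0.24  9.65] rot [-0.  -0.3  0.4]
```

Emit:
{"name": "apply_moves", "arguments": {"targets": [[5,[-0.4,0.2,2.5],[0,0,0]],[5,[-0.4,0.2,5],[0,0,0]],[5,[-0.4,0.2,7.5],[0,0,0]],[5,[-0.4,0.2,9],[0,0,0]],[5,[-0.4,0.2,9.6],[0,0,0]]]}}

```text
clock: 5.35
position: [405.0, -174.2, 62.7]
orientation: [-3.141, -0.002, -0.416]
ft_force: [-0.2, 0.6, -0.8]
opening: 50.1
```

Emit:
{"name": "apply_moves", "arguments": {"targets": [[3,[0,0,0],[0,0,0]],[2.6,[0,0,0],[0,0,0]],[2.3,[0,0,0],[0,0,0]],[2,[0,0,0],[0,0,0]],[1.5,[0,0,0],[0,0,0]]]}}

```text
clock: 5.77
position: [405.7, -174.5, 63.6]
orientation: [-3.141, -0.004, -0.416]
ft_force: [-0.4, 0.4, 0.3]
opening: 22.1
```

Emit:
{"name": "apply_moves", "arguments": {"targets": [[1.5,[0,0,0],[0,0,0]],[1.5,[0,0,0],[0,0,0]],[1.5,[0,0,-1],[0,0,0]],[1.5,[0,0,-1],[0,0,0]]]}}

```text
clock: 6.1
position: [406.6, -175.0, 74.7]
orientation: [-3.141, -0.007, -0.416]
ft_force: [0.4, -0.1, -0.6]
opening: 21.9
```

Run:
```python
from h import *
st()
```

```text
t 6.1 tcp [ 406.6 -175.    74.7] grasp cab [-228.3   28.    93.7] tool zcab [ 0.007  0.001 -1.   ] F [ 0.4 -0.1 -0.6] open 21.9 q [-0.43  0.26  2.06  0.    0.82  1.55]
```

Emit:
{"name": "apply_moves", "arguments": {"targets": [[1.5,[0,0,-2.5],[0,0,0]],[1.5,[0,0,-6],[0,0,0]],[1.5,[0,0,-9],[0,0,0]],[1.5,[0,0,-12],[0,0,0]],[1.5,[0,0,-14],[0,0,0]]]}}

```text
clock: 6.52
position: [406.6, -175.0, 217.6]
orientation: [-3.141, -0.011, -0.415]
ft_force: [0.7, -0.4, -1.0]
opening: 21.9
```

```bash
cat >> h.py <<'E'
def binp(x,z,phi):
    """bin local (from hinge) -> cab x,z"""
    c,s=np.cos(phi),np.sin(phi);return x*c-z*s, 60+z*c+x*s
E
python3 - <<'E'
from h import *
st();f=.555
x,z=binp(24,199,f);go((x,-108,z),f)
E
```

```text
t 6.52 tcp [ 406.6 -175.   217.6] grasp cab [-228.4   28.   236.6] tool zcab [ 0.011  0.001 -1.   ] F [ 0.7 -0.4 -1. ] open 21.9 q [-0.43  0.1   1.84  0.    1.19  1.55]
 shift cm [15.29 13.7  -0.64] rot [-0.1 31.2  0.4]
```

Emit:
{"name": "apply_moves", "arguments": {"targets": [[1.5,[1.5,2.0,-0.1],[0,3.4,0]],[1.5,[3.5,4.7,-0.2],[0,7,0]],[1.5,[5.5,7.4,-0.3],[0,11,0]],[1.5,[7.5,10.5,-0.3],[0,15,0]],[1.5,[9.5,13.5,-0.4],[0,20,0.3]]]}}

```text
clock: 6.93
position: [439.6, -338.8, 223.2]
orientation: [3.142, -0.365, -0.42]
ft_force: [0.7, 0.7, -0.9]
opening: 22.1
```

Run:
```python
from h import *
st();f=.555
x,z=binp(24,199,f);go((x,-108,z),f)
```

```text
t 6.93 tcp [ 439.6 -338.8  223.2] grasp cab [-137.8 -107.9  240.9] tool zcab [ 0.357  0.001 -0.934] F [ 0.7  0.7 -0.9] open 22.1 q [-0.75  0.12  1.87  0.16  0.81  1.16]
 shift cm [5.37 0.02 1.79] rot [-0.  10.9  0.1]
```

Emit:
{"name": "apply_moves", "arguments": {"targets": [[1.5,[1.5,0,0.4],[0,3.5,0]],[1.5,[3.2,0,1.0],[0,7,0]],[1.5,[5.4,0,1.8],[0,10.9,0]],[1.5,[5.4,0,1.8],[0,10.9,0]],[1.5,[5.4,0,1.8],[0,10.9,0]]]}}

```text
clock: 7.35
position: [490.8, -361.5, 224.5]
orientation: [-3.141, -0.552, -0.42]
ft_force: [-0.3, 0.6, -0.8]
opening: 21.8
```

Run:
```python
from h import *
st();f=.555
x,z=binp(24,89,f);go((x,-108,z),f)
T=capture('top');S=capture('side')
a=cv2.resize(T['frame'][120:300,200:400],(400,360),interpolation=cv2.INTER_CUBIC);b=cv2.resize(S['frame'][70:250,200:400],(400,360),interpolation=cv2.INTER_CUBIC)
cv2.imwrite('pics/p7.png',np.hstack([a,b]))
```

```text
t 7.35 tcp [ 490.8 -361.5  224.5] grasp cab [ -84.9 -107.6  240.7] tool zcab [ 0.525  0.002 -0.851] F [-0.3  0.6 -0.8] open 21.8 q [-0.75  0.14  1.92  0.31  0.58  1.03]
 shift cm [ 0.13  0.06 10.93] rot [-0.1  0.2  0.1]
```

View pics/p7.png

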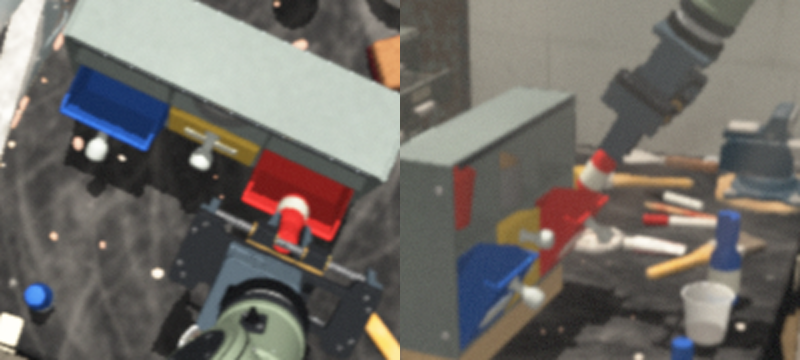

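The bottle is held in line over the open red bin: its foot is at about (293,203) in the top crop, just behind the front rim. I'll shift 4 mm further in and then insert.

Emit:
{"name": "apply_moves", "arguments": {"targets": [[1.5,[0.5,0,1.5],[0,0,0]],[1.5,[0.5,0,3],[0,0,0]],[1.5,[0.5,0,4.5],[0,0,0]],[1.5,[0.5,0,6],[0,0,0]],[1.5,[0.5,0,6],[0,0,0]]]}}

```text
clock: 7.87
position: [523.7, -375.3, 174.6]
orientation: [-3.14, -0.549, -0.419]
ft_force: [-0.2, 0.1, -0.8]
opening: 22.1
```

Emit:
{"name": "apply_moves", "arguments": {"targets": [[1.5,[0,0,1.2],[0,0,0]],[1.5,[0,0,2.4],[0,0,0]],[1.5,[0,0,3.5],[0,0,0]],[1.5,[0,0,4.2],[0,0,0]],[1.5,[0,0,4.2],[0,0,0]]]}}

```text
clock: 8.28
position: [543.8, -383.8, 136.7]
orientation: [-3.139, -0.547, -0.419]
ft_force: [-0.8, 0.4, -0.7]
opening: 22.0
```

Run:
```python
from h import *
st();f=.555
x,z=binp(28,86,f);go((x,-108,z),f)
```

```text
t 8.28 tcp [ 543.8 -383.8  136.7] grasp cab [ -27.4 -106.4  153. ] tool zcab [ 0.52   0.004 -0.854] F [-0.8  0.4 -0.7] open 22.0 q [-0.71  0.32  1.92  0.4   0.4   0.96]
 shift cm [0.25 0.17 0.74] rot [-0.2  0.5  0.1]
```

Emit:
{"name": "apply_moves", "arguments": {"targets": [[1.5,[0.1,0.1,0.3],[0,0,0]],[1.5,[0.1,0.1,0.5],[0,0,0]],[1.5,[0.1,0.1,0.5],[0,0,0]]]}}

```text
clock: 8.53
position: [546.6, -386.3, 132.9]
orientation: [-3.139, -0.547, -0.42]
ft_force: [0.4, 1.0, -0.2]
opening: 22.0
```

Emit:
{"name": "apply_moves", "arguments": {"targets": [[1.5,[0,0,0.2],[0,0,0]],[1.5,[0,0,0.2],[0,0,0]]]}}

```text
clock: 8.7
position: [547.6, -386.8, 131.3]
orientation: [-3.139, -0.547, -0.42]
ft_force: [-0.5, 0.6, -0.4]
opening: 21.8
```

Emit:
{"name": "apply_moves", "arguments": {"targets": [[1.5,[0,0,0.2],[0,0,0]],[1.5,[0,0,0.2],[0,0,0]]]}}

```text
clock: 8.87
position: [548.8, -387.3, 129.9]
orientation: [-3.139, -0.548, -0.42]
ft_force: [-0.4, -0.6, 0.0]
opening: 22.1
```

Run:
```python
from h import *
st();f=.555
x,z=binp(28,86,f);go((x,-108,z),f)
```

```text
t 8.87 tcp [ 548.8 -387.3  129.9] grasp cab [ -21.4 -107.6  146.2] tool zcab [ 0.521  0.003 -0.854] F [-0.4 -0.6  0. ] open 22.1 q [-0.71  0.33  1.92  0.41  0.39  0.94]
 shift cm [ 0.09  0.05 -0.15] rot [-0.2  0.4  0.1]
```

Emit:
{"name": "apply_moves", "arguments": {"targets": [[1.5,[0,0,0.2],[0,0,0]],[1.5,[0,0,0.2],[0,0,0]]]}}

```text
clock: 9.03
position: [550.3, -388.1, 129.8]
orientation: [-3.14, -0.55, -0.42]
ft_force: [-3.1, 2.3, 6.1]
opening: 22.2
```

Emit:
{"name": "apply_moves", "arguments": {"targets": [[1.5,[0,0,0.2],[0,0,0]],[1.5,[0,0,0.2],[0,0,0]]]}}

```text
clock: 9.2
position: [551.8, -388.8, 130.1]
orientation: [-3.14, -0.553, -0.419]
ft_force: [-4.0, 2.2, 8.5]
opening: 22.0
```

Contact with the floor at about 8 N. Release and withdraw along the tool axis.

Emit:
{"name": "apply_moves", "arguments": {"targets": [[1.5,[0,0,-0.2],[0,0,0]],[2.6,[0,0,-0.2],[0,0,0]],[3.5,[0,0,-0.2],[0,0,0]],[4.5,[0,0,-0.2],[0,0,0]],[4.5,[0,0,-0.2],[0,0,0]]]}}

```text
clock: 9.62
position: [550.9, -388.5, 131.6]
orientation: [-3.14, -0.553, -0.419]
ft_force: [0.0, -1.5, 0.3]
opening: 43.4
```

Emit:
{"name": "apply_moves", "arguments": {"targets": [[4.5,[0,0,-1],[0,0,0]],[4.5,[0,0,-3],[0,0,0]],[4.5,[0,0,-6],[0,0,0]],[4.5,[0,0,-9.5],[0,0,0]],[4.5,[0,0,-13],[0,0,0]]]}}

```text
clock: 10.03
position: [487.2, -360.1, 242.9]
orientation: [-3.14, -0.551, -0.42]
ft_force: [0.7, -0.8, 0.6]
opening: 45.1
```

Run:
```python
from h import *
st();x,z=arc(.555);f=.52
go((x-50*np.sin(f)-20,-108,z+100*np.cos(f)),.45)
T=capture('top');S=capture('side')
a=cv2.resize(T['frame'][120:300,200:400],(400,360),interpolation=cv2.INTER_CUBIC);b=cv2.resize(S['frame'][70:250,200:400],(400,360),interpolation=cv2.INTER_CUBIC)
cv2.imwrite('pics/p8.png',np.hstack([a,b]))
```

```text
t 10.03 tcp [ 487.2 -360.1  242.9] grasp cab [ -88.8 -107.9  259.1] tool zcab [ 0.524  0.003 -0.852] F [ 0.7 -0.8  0.6] open 45.1 q [-0.75  0.12  1.89  0.3   0.63  1.04]
 shift cm [-5.46  0.01  3.87] rot [-0.2 -5.8  0.1]
```

View pics/p8.png

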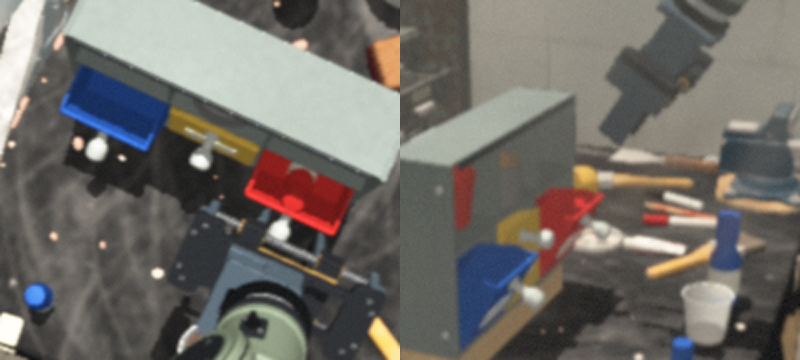

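The red bottle is in the bin: the cap is at top crop (300,178), and the bin tipped in slightly, with its knob now near (280,230). I'll locate the knob and grip it to shut the bin.

Run:
```python
from h import *
p,e=tri(capture('top'),(340,235),capture('side'),(299,184));print(RC.inv().apply(p-O).round(1),e.round(1),[np.round(arc(f),1) for f in(.45,.5,.55)])
x,z=arc(.51);x-=2;z+=2;t=(np.sin(.5),np.cos(.5))
go((x-90*t[0],-108,z+90*t[1]),.5)
```

```text
[ -60.6 -107.9  120.7] 2.0 [array([-62.7, 118.6]), array([-65.6, 115.3]), array([-68.2, 112. ])]
 shift cm [-5.5  -0.02  4.21] rot [-0.1 -3.2  0.1]
```

Emit:
{"name": "apply_moves", "arguments": {"targets": [[4.5,[-2.6,0,0],[0,-1.5,0]],[4.5,[-5.3,0,1],[0,-3,0]],[4.5,[-5.3,0,4],[0,-3,0]],[4.5,[-5.3,0,4],[0,-3,0]]]}}

```text
clock: 10.57
position: [464.6, -349.2, 175.5]
orientation: [-3.137, -0.493, -0.421]
ft_force: [-0.5, -0.7, -0.5]
opening: 44.7
```

Run:
```python
from h import *
st()
x,z=arc(.47);go((x-2,-108,z+2),.5)
```

```text
t 10.57 tcp [ 464.6 -349.2  175.5] grasp cab [-112.9 -107.3  192.2] tool zcab [ 0.473  0.005 -0.881] F [-0.5 -0.7 -0.5] open 44.7 q [-0.76  0.16  2.    0.32  0.54  0.99]
 shift cm [0.71 0.12 8.65] rot [-0.3  0.4  0.1]
```

Emit:
{"name": "apply_moves", "arguments": {"targets": [[4.5,[0.6,0.1,3],[0,0,0]],[4.5,[0.6,0.1,5.5],[0,0,0]],[4.5,[0.6,0.1,7.5],[0,0,0]],[4.5,[0.6,0.1,8.4],[0,0,0]],[4.5,[0.6,0.1,8.4],[0,0,0]]]}}

```text
clock: 10.98
position: [505.3, -367.6, 101.8]
orientation: [-3.135, -0.488, -0.421]
ft_force: [-0.9, 0.4, 0.1]
opening: 44.7
```

Emit:
{"name": "apply_moves", "arguments": {"targets": [[1.5,[0,0,0],[0,0,0]],[1.5,[0,0,0],[0,0,0]],[1.5,[0,0,0],[0,0,0]],[1.5,[0,0,0],[0,0,0]],[1.5,[0,0,0],[0,0,0]]]}}

```text
clock: 11.4
position: [505.4, -367.9, 103.1]
orientation: [-3.136, -0.49, -0.421]
ft_force: [-1.9, -0.4, 3.3]
opening: 20.2
```

Run:
```python
from h import *
st()
a=np.array(arc(.47))
for f in(.4,.3,.2,.1,.05,0,-.03):
    d=np.array(arc(f))-a;g=RC.inv().apply(env.state()['position']-19*rot(env.state()['orientation'])[:,2]-O)
    go((g[0]+d[0],g[1],g[2]+d[1]),.5,name=f)
```

```text
t 11.4 tcp [ 505.4 -367.9  103.1] grasp cab [ -68.  -107.7  119.8] tool zcab [ 0.471  0.006 -0.882] F [-1.9 -0.4  3.3] open 20.2 q [-0.73  0.32  2.01  0.41  0.38  0.92]
0.4 shift cm [ 0.59  0.01 -0.19] rot [-0.3  0.6  0. ]
0.3 shift cm [ 1.42  0.01 -0.38] rot [-0.3  0.6  0. ]
0.2 shift cm [ 2.28  0.01 -0.49] rot [-0.3  0.6  0. ]
0.1 shift cm [ 3.13  0.01 -0.52] rot [-0.3  0.6  0. ]
0.05 shift cm [ 3.56  0.01 -0.5 ] rot [-0.3  0.6  0. ]
0 shift cm [ 3.99  0.01 -0.46] rot [-0.3  0.6  0. ]
-0.03 shift cm [ 4.24  0.01 -0.42] rot [-0.3  0.6  0. ]
```

Emit:
{"name": "apply_moves", "arguments": {"targets": [[1.5,[0.2,0,-0.06],[0,0,0]],[1.5,[0.4,0,-0.13],[0,0,0]],[1.5,[0.6,0,-0.19],[0,0,0]],[1.5,[0.8,0,-0.24],[0,0,0]],[1.5,[1.0,0,-0.29],[0,0,0]]]}}

```text
clock: 11.82
position: [511.6, -370.7, 110.1]
orientation: [-3.136, -0.489, -0.421]
ft_force: [-4.0, -0.5, -0.0]
opening: 20.6
```

Emit:
{"name": "apply_moves", "arguments": {"targets": [[1.5,[0.2,0,-0.04],[0,0,0]],[1.5,[0.4,0,-0.08],[0,0,0]],[1.5,[0.6,0,-0.12],[0,0,0]],[1.5,[0.8,0,-0.15],[0,0,0]],[1.5,[1.0,0,-0.18],[0,0,0]]]}}

```text
clock: 12.23
position: [519.1, -374.1, 116.7]
orientation: [-3.136, -0.489, -0.421]
ft_force: [-3.2, -1.2, 0.3]
opening: 20.3
```

Emit:
{"name": "apply_moves", "arguments": {"targets": [[1.5,[0.2,0,-0.02],[0,0,0]],[1.5,[0.4,0,-0.03],[0,0,0]],[1.5,[0.6,0,-0.04],[0,0,0]],[1.5,[0.8,0,-0.04],[0,0,0]],[1.5,[1.0,0,-0.04],[0,0,0]]]}}

```text
clock: 12.65
position: [527.3, -377.9, 122.2]
orientation: [-3.136, -0.49, -0.421]
ft_force: [-4.2, -1.0, 2.4]
opening: 20.6
```

Run:
```python
from h import *
st();go((-33,-108,142.7),.5)
```

```text
t 12.65 tcp [ 527.3 -377.9  122.2] grasp cab [ -43.9 -107.7  139. ] tool zcab [ 0.47   0.006 -0.882] F [-4.2 -1.   2.4] open 20.6 q [-0.71  0.32  1.93  0.34  0.44  1.  ]
 shift cm [1.16 0.04 0.18] rot [-0.3  0.6  0.1]
```

Emit:
{"name": "apply_moves", "arguments": {"targets": [[1.5,[0.2,0,0.02],[0,0,0]],[1.5,[0.4,0,0.04],[0,0,0]],[1.5,[0.6,0,0.08],[0,0,0]],[1.5,[0.8,0,0.12],[0,0,0]],[1.5,[1.0,0,0.16],[0,0,0]]]}}

```text
clock: 13.07
position: [536.6, -382.1, 126.6]
orientation: [-3.137, -0.491, -0.42]
ft_force: [-13.2, 2.2, 10.1]
opening: 20.5
```

Emit:
{"name": "apply_moves", "arguments": {"targets": [[1.5,[0.2,0,0.04],[0,0,0]],[1.5,[0.4,0,0.08],[0,0,0]],[1.5,[0.4,0,0.08],[0,0,0]]]}}

```text
clock: 13.32
position: [536.7, -382.0, 126.6]
orientation: [-3.136, -0.484, -0.419]
ft_force: [-20.1, 2.5, 10.5]
opening: 20.7
```

Run:
```python
from h import *
st();go((-33,-108,142.7),.5)
```

```text
t 13.32 tcp [ 536.7 -382.   126.6] grasp cab [ -33.5 -107.7  143.4] tool zcab [ 0.465  0.007 -0.885] F [-20.1   2.5  10.5] open 20.7 q [-0.71  0.33  1.9   0.31  0.46  1.03]
 shift cm [0.04 0.04 0.09] rot [-0.4  0.9  0.1]
```

Red bin is shut, with a firm stop at the same pose as the start. Release, back off, and go to the blue bottle.

Emit:
{"name": "apply_moves", "arguments": {"targets": [[1.5,[-0.2,0,0],[0,0,0]],[2.6,[-0.2,0,0],[0,0,0]],[4.5,[-0.2,0,0],[0,0,0]],[4.5,[-0.2,0,0],[0,0,0]],[4.5,[-0.2,0,0],[0,0,0]]]}}

```text
clock: 13.73
position: [535.7, -381.4, 125.6]
orientation: [-3.136, -0.484, -0.419]
ft_force: [-0.7, 0.1, 0.7]
opening: 43.0
```

Emit:
{"name": "apply_moves", "arguments": {"targets": [[4.5,[0,0,-2],[0,0,0]],[4.5,[0,0,-5],[0,0,0]],[4.5,[0,0,-9],[0,0,0]],[4.5,[-2,0,-12],[0,-5,0]],[4.5,[-5,0,-12],[0,-10,0]]]}}

```text
clock: 14.15
position: [445.6, -343.6, 216.5]
orientation: [3.141, -0.321, -0.417]
ft_force: [0.6, -0.9, -0.2]
opening: 45.1
```

Run:
```python
from h import *
st();go((428.5,-101.5,190),0,world=True)
S=capture('side');cv2.imwrite('pics/p9.png',cv2.resize(S['frame'][70:250,200:400],(600,540),interpolation=cv2.INTER_CUBIC))
```

```text
t 14.15 tcp [ 445.6 -343.6  216.5] grasp cab [-129.5 -109.9  234.6] tool zcab [ 0.315  0.001 -0.949] F [ 0.6 -0.9 -0.2] open 45.1 q [-0.74  0.15  1.83  0.13  0.86  1.18]
 shift cm [-12.23 -21.44   0.73] rot [ -0.  -18.4   0.3]
```

View pics/p9.png

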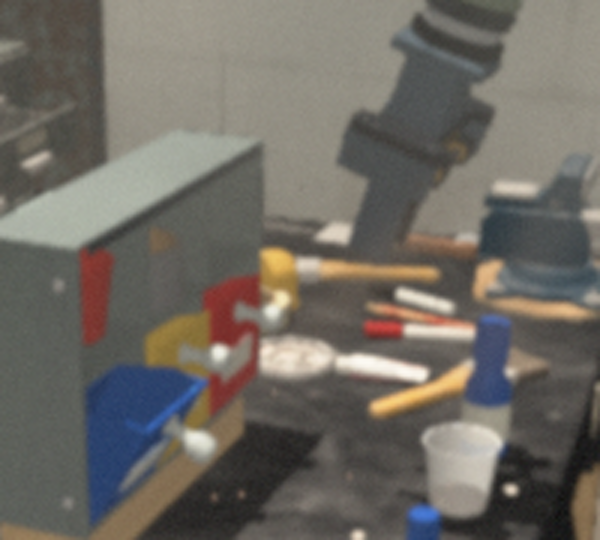

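The red bin is flush shut at (232,340), the yellow one is shut, and the blue one is open with its knob at (198,446). The cup is unmoved.

Emit:
{"name": "apply_moves", "arguments": {"targets": [[5,[-1.8,-3.4,0],[0,-3.7,0]],[5,[-3.6,-6.8,0],[0,-7.4,0]],[5,[-5.4,-10.2,0],[0,-11,0]],[5,[-7.2,-13.6,0],[0,-14.5,0]],[5,[-9,-17,0.2],[0,-18.4,0.3]]]}}

```text
clock: 14.62
position: [433.3, -148.8, 181.7]
orientation: [-3.137, 0.016, -0.421]
ft_force: [1.1, -0.6, -0.6]
opening: 49.9
```

Run:
```python
from h import *
st();go((428.5,-101.5,150),0,world=True)
```

```text
t 14.62 tcp [ 433.3 -148.8  181.7] grasp cab [-214.3   62.8  200.7] tool zcab [-0.016  0.004 -1.   ] F [ 1.1 -0.6 -0.6] open 49.9 q [-0.36  0.17  1.86  0.01  1.13  1.63]
 shift cm [-2.29 -4.1   5.13] rot [-0.3  0.9  0.1]
```

Emit:
{"name": "apply_moves", "arguments": {"targets": [[5,[-1.2,-2.0,0.5],[-0.3,0.9,0]],[5,[-2.3,-4.1,2],[-0.3,0.9,0]],[5,[-2.3,-4.1,5],[-0.3,0.9,0]],[5,[-2.3,-4.1,5],[-0.3,0.9,0]]]}}

```text
clock: 14.95
position: [425.4, -99.0, 127.8]
orientation: [3.14, 0.009, -0.418]
ft_force: [-1.1, 1.0, -0.5]
opening: 50.0
```

Run:
```python
from h import *
st();go((428.8,-101.5,83),0,world=True)
```

```text
t 14.95 tcp [425.4 -99.  127.8] grasp cab [-242.   105.1  146.8] tool zcab [-0.009 -0.001 -1.   ] F [-1.1  1.  -0.5] open 50.0 q [-0.26  0.19  1.99  0.    0.97  1.73]
 shift cm [0.47 0.09 6.38] rot [0.1 0.5 0.2]
```

Emit:
{"name": "apply_moves", "arguments": {"targets": [[5,[0.4,0.1,0.5],[0,0.5,0]],[5,[0.4,0.1,2.5],[0,0.5,0]],[5,[0.4,0.1,4.5],[0,0.5,0]],[5,[0.4,0.1,6],[0,0.5,0]],[5,[0.4,0.1,6.3],[0,0.5,0]]]}}

```text
clock: 15.37
position: [427.6, -101.8, 63.2]
orientation: [3.14, 0.003, -0.419]
ft_force: [-0.5, 0.3, -0.1]
opening: 50.0
```

Emit:
{"name": "apply_moves", "arguments": {"targets": [[3,[0,0,0],[0,0,0]],[2.6,[0,0,0],[0,0,0]],[2.3,[0,0,0],[0,0,0]],[2,[0,0,0],[0,0,0]],[1.5,[0,0,0],[0,0,0]]]}}

```text
clock: 15.78
position: [428.3, -102.0, 64.0]
orientation: [3.14, 0.001, -0.419]
ft_force: [0.1, -0.1, 1.8]
opening: 21.8
```

Emit:
{"name": "apply_moves", "arguments": {"targets": [[1.5,[0,0,0],[0,0,0]],[1.5,[0,0,0],[0,0,0]]]}}

```text
clock: 15.95
position: [428.5, -102.1, 64.5]
orientation: [3.141, -0.0, -0.419]
ft_force: [0.2, -0.4, -0.5]
opening: 21.8
```

Emit:
{"name": "apply_moves", "arguments": {"targets": [[1.5,[0,0,-1],[0,0,0]],[1.5,[0,0,-4],[0,0,0]],[1.5,[0,0,-8],[0,0,0]],[1.5,[0,0,-12],[0,0,0]],[1.5,[0,0,-15],[0,0,0]]]}}

```text
clock: 16.37
position: [429.1, -102.0, 217.6]
orientation: [3.141, -0.003, -0.419]
ft_force: [1.2, -0.6, -0.2]
opening: 22.2
```

Run:
```python
from h import *
st();f=.53
x,z=binp(28,199,f);go((x,111,z),f)
T=capture('top');S=capture('side')
p,e=tri(T,(248.4,194.5),S,(266,218.3));print(RC.inv().apply(p-O).round(1),e.round(1),[np.round(arc(f),1) for f in(.45,.5,.55)])
```

```text
t 16.37 tcp [ 429.1 -102.   217.6] grasp cab [-237.6  103.8  236.6] tool zcab [ 0.003 -0.    -1.   ] F [ 1.2 -0.6 -0.2] open 22.2 q [-0.26  0.1   1.84 -0.    1.19  1.73]
 shift cm [17.08 -0.67 -1.13] rot [-0.  30.2  0.2]
[-64.1 112.1 117. ] 1.0 [array([-62.7, 118.6]), array([-65.6, 115.3]), array([-68.2, 112. ])]
```

Emit:
{"name": "apply_moves", "arguments": {"targets": [[1.5,[2,-0.1,-0.2],[0,3.5,0]],[1.5,[4.5,-0.2,-0.4],[0,8,0]],[1.5,[7,-0.4,-0.6],[0,13,0]],[1.5,[9.5,-0.5,-0.8],[0,18,0]],[1.5,[12,-0.7,-1],[0,23,0]]]}}

```text
clock: 16.88
position: [544.5, -145.3, 230.5]
orientation: [-3.141, -0.416, -0.419]
ft_force: [0.7, -0.2, -0.8]
opening: 21.9
```

Run:
```python
from h import *
st();f=.51
x,z=binp(28,199,f);go((x,112,z),f)
```

```text
t 16.88 tcp [ 544.5 -145.3  230.5] grasp cab [-122.2  111.5  247.9] tool zcab [ 0.404  0.002 -0.915] F [ 0.7 -0.2 -0.8] open 21.9 q [-0.24  0.1   1.89 -0.11  0.75  1.81]
 shift cm [ 4.68 -0.03  2.05] rot [-0.1  5.4  0.1]
```

Emit:
{"name": "apply_moves", "arguments": {"targets": [[1.5,[1.6,0,0.6],[0,2,0]],[1.5,[3.2,0,1.2],[0,4,0]],[1.5,[4.7,0,1.8],[0,5.4,0]],[1.5,[4.7,0,1.8],[0,5.4,0]],[1.5,[4.7,0,1.8],[0,5.4,0]]]}}

```text
clock: 17.3
position: [589.4, -165.5, 231.3]
orientation: [-3.141, -0.506, -0.419]
ft_force: [0.1, 0.2, -0.0]
opening: 22.0
```

Run:
```python
from h import *
st();f=.51
x,z=binp(28,86,f);go((x,112,z),f)
T=capture('top');S=capture('side')
a=cv2.resize(T['frame'][120:300,180:380],(400,360),interpolation=cv2.INTER_CUBIC);b=cv2.resize(S['frame'][70:250,200:400],(400,360),interpolation=cv2.INTER_CUBIC)
cv2.imwrite('pics/p10.png',np.hstack([a,b]))
```

```text
t 17.3 tcp [ 589.4 -165.5  231.3] grasp cab [-74.5 111.5 247.9] tool zcab [ 0.485  0.002 -0.875] F [ 0.1  0.2 -0. ] open 22.0 q [-0.25  0.14  1.87 -0.14  0.63  1.83]
 shift cm [ 0.18 -0.03 11.43] rot [-0.1  0.2  0.1]
```

View pics/p10.png

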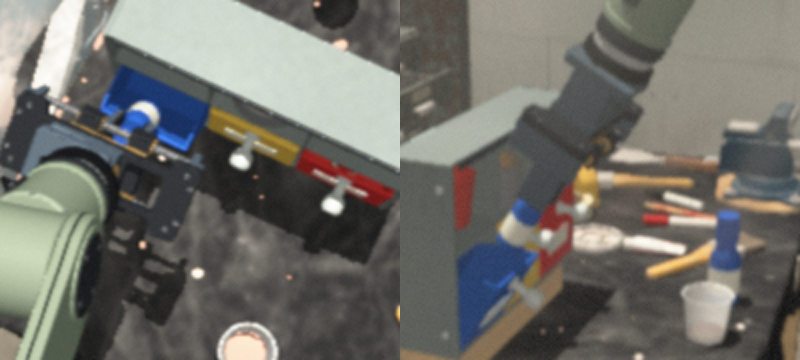

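The blue bottle's foot, at top crop (150,112), is over the open blue bin and in line with it. Insert.

Emit:
{"name": "apply_moves", "arguments": {"targets": [[1.5,[0.1,0,1.5],[0,0,0]],[1.5,[0.2,0,3],[0,0,0]],[1.5,[0.2,0,4.5],[0,0,0]],[1.5,[0.2,0,6],[0,0,0]],[1.5,[0.2,0,6],[0,0,0]]]}}

```text
clock: 17.82
position: [616.3, -177.7, 177.5]
orientation: [3.141, -0.502, -0.419]
ft_force: [0.5, 0.6, -0.5]
opening: 22.0
```

Emit:
{"name": "apply_moves", "arguments": {"targets": [[1.5,[0,0,1.2],[0,0,0]],[1.5,[0,0,2.4],[0,0,0]],[1.5,[0,0,3.5],[0,0,0]],[1.5,[0,0,4.4],[0,0,0]],[1.5,[0,0,4.4],[0,0,0]]]}}

```text
clock: 18.23
position: [635.3, -186.4, 136.5]
orientation: [3.141, -0.499, -0.419]
ft_force: [0.6, 0.3, -1.9]
opening: 22.2
```

Emit:
{"name": "apply_moves", "arguments": {"targets": [[1.5,[0,0,0.2],[0,0,0]],[1.5,[0,0,0.3],[0,0,0]],[1.5,[0,0,0.3],[0,0,0]]]}}

```text
clock: 18.48
position: [636.6, -187.0, 133.9]
orientation: [3.141, -0.499, -0.419]
ft_force: [-0.0, -0.0, 0.9]
opening: 22.0
```

Run:
```python
from h import *
st();f=.51
x,z=binp(28,85,f);go((x,112,z),f)
```

```text
t 18.48 tcp [ 636.6 -187.   133.9] grasp cab [-22.5 111.2 150.6] tool zcab [ 0.478  0.    -0.878] F [-0.  -0.   0.9] open 22.0 q [-0.27  0.32  1.9  -0.18  0.43  1.87]
 shift cm [ 0.37 -0.08  0.5 ] rot [-0.   0.6  0.1]
```

Emit:
{"name": "apply_moves", "arguments": {"targets": [[1.5,[0.1,0,0.2],[0,0,0]],[1.5,[0.2,0,0.3],[0,0.5,0]],[1.5,[0.2,0,0.3],[0,0.5,0]]]}}

```text
clock: 18.73
position: [639.5, -188.3, 132.4]
orientation: [3.141, -0.508, -0.419]
ft_force: [0.0, -0.9, -1.0]
opening: 22.3
```

Emit:
{"name": "apply_moves", "arguments": {"targets": [[1.5,[0,0,0.15],[0,0,0]],[1.5,[0,0,0.15],[0,0,0]]]}}

```text
clock: 18.9
position: [640.1, -188.6, 131.0]
orientation: [3.141, -0.508, -0.419]
ft_force: [-0.4, -0.7, -0.9]
opening: 21.7
```

Emit:
{"name": "apply_moves", "arguments": {"targets": [[1.5,[0,0,0.1],[0,0,0]],[1.5,[0,0,0.15],[0,0,0]]]}}

```text
clock: 19.07
position: [641.0, -188.9, 130.2]
orientation: [3.141, -0.509, -0.419]
ft_force: [-2.4, 1.4, 2.6]
opening: 22.3
```

Emit:
{"name": "apply_moves", "arguments": {"targets": [[2.2,[0,0,0],[0,0,0]],[2.6,[0,0,0],[0,0,0]],[3.5,[0,0,0],[0,0,0]],[4.5,[0,0,0],[0,0,0]],[4.5,[0,0,0],[0,0,0]]]}}

```text
clock: 19.48
position: [641.1, -189.0, 130.2]
orientation: [3.141, -0.509, -0.419]
ft_force: [0.0, 0.0, -0.0]
opening: 43.1
```

Emit:
{"name": "apply_moves", "arguments": {"targets": [[4.5,[0,0,-1],[0,0,0]],[4.5,[0,0,-3],[0,0,0]],[4.5,[0,0,-6],[0,0,0]],[4.5,[0,0,-9.5],[0,0,0]],[4.5,[0,0,-13],[0,0,0]]]}}

```text
clock: 19.9
position: [582.1, -162.6, 244.8]
orientation: [3.141, -0.508, -0.419]
ft_force: [0.8, 0.4, 0.9]
opening: 45.0
```

Run:
```python
from h import *
st();x,z=arc(.49);t=(np.sin(.5),np.cos(.5))
go((x-2-90*t[0],112,z+2+90*t[1]),.5)
T=capture('top');S=capture('side')
a=cv2.resize(T['frame'][120:300,180:380],(400,360),interpolation=cv2.INTER_CUBIC);b=cv2.resize(S['frame'][110:290,200:400],(400,360),interpolation=cv2.INTER_CUBIC)
cv2.imwrite('pics/p11.png',np.hstack([a,b]))
```

```text
t 19.9 tcp [ 582.1 -162.6  244.8] grasp cab [-82.4 111.1 261.4] tool zcab [ 0.487  0.001 -0.874] F [0.8 0.4 0.9] open 45.0 q [-0.24  0.12  1.86 -0.14  0.66  1.83]
 shift cm [-5.57 -0.1   4.28] rot [-0.  -0.5  0.2]
```

View pics/p11.png

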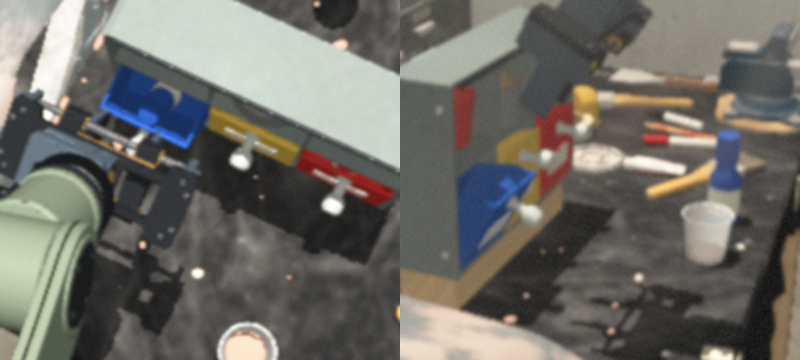

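Run:
```python
from h import *
T=capture('top')
for n,y,o,fs in(('red p8',-108,(200,120),(.45,)),('blue p11',112,(180,120),(.5,))):
  for f in fs:
    for nm,l in(('captop',(19,97)),('shoulder rear z53',(35,53)),('label rear z30',(35,33)),('rim',(1,100)),('backrim',(69,60)),('floor mid',(35,3))):
      x,z=binp(*l,f);print(n,nm,((np.array(proj(T,O+RC.apply((x,y,z))))-o)*2).round(0))
im=T['frame'][150:200,225:290];cv2.imwrite('pics/p12.png',cv2.resize(im,(780,600),interpolation=cv2.INTER_CUBIC))
```

```text
red p8 captop [298. 196.]
red p8 shoulder rear z53 [306. 172.]
red p8 label rear z30 [307. 168.]
red p8 rim [290. 211.]
red p8 backrim [319. 146.]
red p8 floor mid [308. 161.]
blue p11 captop [149. 114.]
blue p11 shoulder rear z53 [163.  92.]
blue p11 label rear z30 [167.  88.]
blue p11 rim [142. 130.]
blue p11 backrim [173.  66.]
blue p11 floor mid [173.  82.]
```

View pics/p12.png

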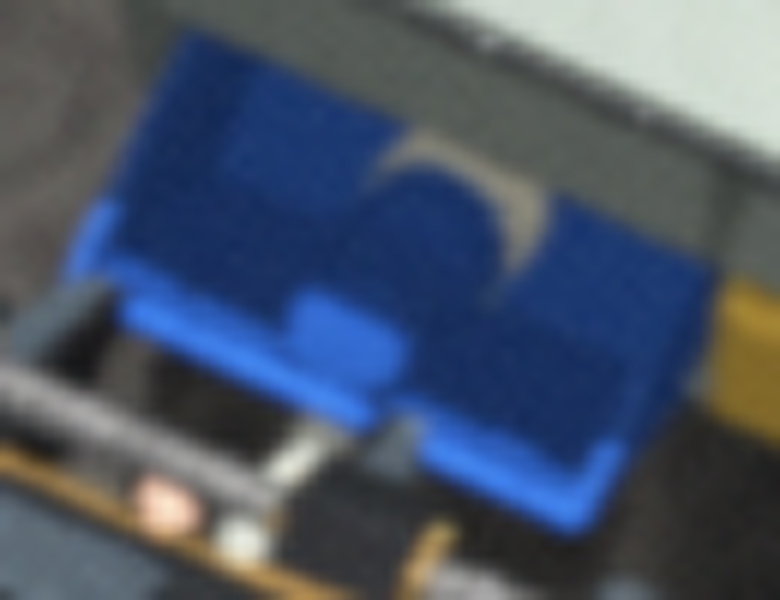

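The blue cap at (345,335) rests against the front panel, with the shoulder and label crescent behind it, so the bottle stands properly in the bin. Now I'll grip the blue knob.

Emit:
{"name": "apply_moves", "arguments": {"targets": [[4.5,[-2.7,0,0],[0,0,0]],[4.5,[-5.5,-0.1,0.5],[0,0,0]],[4.5,[-5.5,-0.1,3.5],[0,0,0]],[4.5,[-5.5,-0.1,4.2],[0,0,0]],[4.5,[-5.5,-0.1,4.2],[0,0,0]]]}}

```text
clock: 20.47
position: [558.8, -150.9, 181.6]
orientation: [3.141, -0.511, -0.419]
ft_force: [-0.1, 0.3, 1.1]
opening: 45.1
```

Run:
```python
from h import *
st()
x,z=arc(.49);go((x-2,112,z+2),.5)
```

```text
t 20.47 tcp [ 558.8 -150.9  181.6] grasp cab [-108.5  112.2  198.2] tool zcab [ 0.489  0.001 -0.872] F [-0.1  0.3  1.1] open 45.1 q [-0.23  0.14  2.02 -0.2   0.49  1.91]
 shift cm [-0.32  0.04  9.03] rot [-0.1 -0.6  0.2]
```

Emit:
{"name": "apply_moves", "arguments": {"targets": [[4.5,[-0.2,0,3],[0,0,0]],[4.5,[-0.2,0,5.5],[0,0,0]],[4.5,[-0.2,0,7.5],[0,0,0]],[4.5,[-0.2,0,8.8],[0,0,0]],[4.5,[-0.2,0,8.8],[0,0,0]]]}}

```text
clock: 20.88
position: [596.9, -168.2, 101.8]
orientation: [3.14, -0.508, -0.419]
ft_force: [0.2, -0.2, 0.5]
opening: 45.2
```

Emit:
{"name": "apply_moves", "arguments": {"targets": [[3,[0,0,0],[0,0,0]],[2.6,[0,0,0],[0,0,0]],[2.3,[0,0,0],[0,0,0]],[1.5,[0,0,0],[0,0,0]],[1.5,[0,0,0],[0,0,0]]]}}

```text
clock: 21.3
position: [597.3, -168.2, 103.2]
orientation: [3.141, -0.51, -0.419]
ft_force: [-1.9, 1.6, 2.2]
opening: 20.4
```

Emit:
{"name": "apply_moves", "arguments": {"targets": [[1.5,[0,0,0],[0,0,0]],[1.5,[0,0,0],[0,0,0]]]}}

```text
clock: 21.47
position: [597.7, -168.3, 103.8]
orientation: [3.141, -0.512, -0.419]
ft_force: [1.2, -1.2, -0.8]
opening: 20.6
```

Run:
```python
from h import *
st()
a=np.array(arc(.5))
for f in(.4,.3,.2,.1,0):
    d=np.array(arc(f))-a;s=env.state();g=RC.inv().apply(s['position']-19*rot(s['orientation'])[:,2]-O)
    go((g[0]+d[0],g[1],g[2]+d[1]),.5,name=f)
```

```text
t 21.47 tcp [ 597.7 -168.3  103.8] grasp cab [-65.9 112.4 120.3] tool zcab [ 0.49   0.001 -0.872] F [ 1.2 -1.2 -0.8] open 20.6 q [-0.25  0.3   2.04 -0.28  0.31  1.99]
0.4 shift cm [ 0.79  0.   -0.26] rot [-0.1 -0.7  0.2]
0.3 shift cm [ 1.63  0.01 -0.44] rot [-0.1 -0.7  0.2]
0.2 shift cm [ 2.49  0.01 -0.53] rot [-0.1 -0.7  0.2]
0.1 shift cm [ 3.34  0.01 -0.54] rot [-0.1 -0.7  0.2]
0 shift cm [ 4.2   0.01 -0.46] rot [-0.1 -0.7  0.2]
```

Emit:
{"name": "apply_moves", "arguments": {"targets": [[1.5,[0.2,0,-0.07],[0,0,0]],[1.5,[0.4,0,-0.14],[0,0,0]],[1.5,[0.6,0,-0.2],[0,0,0]],[1.5,[0.8,0,-0.26],[0,0,0]],[1.5,[1.0,0,-0.31],[0,0,0]]]}}

```text
clock: 21.88
position: [603.8, -171.1, 110.7]
orientation: [3.141, -0.51, -0.419]
ft_force: [3.8, -0.5, -7.1]
opening: 20.6
```

Emit:
{"name": "apply_moves", "arguments": {"targets": [[1.5,[0.2,0,-0.05],[0,0,0]],[1.5,[0.4,0,-0.1],[0,0,0]],[1.5,[0.6,0,-0.14],[0,0,0]],[1.5,[0.8,0,-0.17],[0,0,0]],[1.5,[1.0,0,-0.19],[0,0,0]]]}}

```text
clock: 22.3
position: [610.8, -174.3, 117.0]
orientation: [3.141, -0.509, -0.419]
ft_force: [2.1, 0.3, -7.6]
opening: 20.7
```

Emit:
{"name": "apply_moves", "arguments": {"targets": [[1.5,[0.2,0,-0.02],[0,0,0]],[1.5,[0.4,0,-0.03],[0,0,0]],[1.5,[0.6,0,-0.04],[0,0,0]],[1.5,[0.8,0,-0.04],[0,0,0]],[1.5,[1.0,0,-0.04],[0,0,0]]]}}

```text
clock: 22.72
position: [618.5, -177.8, 122.3]
orientation: [3.14, -0.509, -0.419]
ft_force: [0.6, 0.6, -6.4]
opening: 20.5
```

Run:
```python
from h import *
st();go((-32,112,143),.5)
```

```text
t 22.72 tcp [ 618.5 -177.8  122.3] grasp cab [-42.9 112.2 138.9] tool zcab [ 0.487  0.    -0.873] F [ 0.6  0.6 -6.4] open 20.5 q [-0.26  0.31  1.96 -0.22  0.37  1.92]
 shift cm [1.14 0.02 0.18] rot [-0.  -0.5  0.2]
```

Emit:
{"name": "apply_moves", "arguments": {"targets": [[1.5,[0.2,0,0.02],[0,0,0]],[1.5,[0.4,0,0.06],[0,0,0]],[1.5,[0.6,0,0.1],[0,0,0]],[1.5,[0.8,0,0.14],[0,0,0]],[1.5,[1.0,0,0.2],[0,0,0]]]}}

```text
clock: 23.13
position: [628.1, -182.2, 127.0]
orientation: [3.141, -0.511, -0.419]
ft_force: [-9.8, 3.9, 6.7]
opening: 20.6
```

Emit:
{"name": "apply_moves", "arguments": {"targets": [[1.5,[0.2,0,0.05],[0,0,0]],[1.5,[0.4,0,0.1],[0,0,0]],[1.5,[0.4,0,0.1],[0,0,0]]]}}

```text
clock: 23.38
position: [628.1, -182.3, 126.9]
orientation: [3.14, -0.503, -0.42]
ft_force: [-14.8, 8.8, 9.5]
opening: 20.8
```

Run:
```python
from h import *
st();go((-32,112,143),.5)
```

```text
t 23.38 tcp [ 628.1 -182.3  126.9] grasp cab [-32.3 112.1 143.5] tool zcab [ 0.482 -0.001 -0.876] F [-14.8   8.8   9.5] open 20.8 q [-0.26  0.32  1.93 -0.2   0.4   1.9 ]
 shift cm [-0.01  0.01  0.06] rot [ 0.  -0.2  0.1]
```

Blue bin is against its stop. Release and back away.

Emit:
{"name": "apply_moves", "arguments": {"targets": [[1.5,[-0.15,0,0],[0,0,0]],[2.6,[-0.15,0,0],[0,0,0]],[4.5,[-0.15,0,0],[0,0,0]],[4.5,[-0.15,0,0],[0,0,0]],[4.5,[-0.15,0,0],[0,0,0]]]}}

```text
clock: 23.8
position: [627.8, -182.1, 126.7]
orientation: [3.14, -0.505, -0.42]
ft_force: [-0.4, -0.4, 0.2]
opening: 43.1
```

Emit:
{"name": "apply_moves", "arguments": {"targets": [[4.5,[0,0,-2],[0,0,0]],[4.5,[0,0,-5],[0,0,0]],[4.5,[0,0,-9],[0,0,0]],[4.5,[-3,0,-12],[0,0,0]],[4.5,[-7,0,-13],[0,0,0]]]}}

```text
clock: 24.22
position: [518.7, -132.2, 213.7]
orientation: [-3.139, -0.519, -0.422]
ft_force: [0.6, 0.2, -0.2]
opening: 44.7
```

Emit:
{"name": "apply_moves", "arguments": {"targets": [[4.5,[-4,0,0],[0,-5,0]],[4.5,[-8,0,0],[0,-10,0]],[4.5,[-12,0,0],[0,-15,0]],[4.5,[-16,0,0],[0,-20,0]],[4.5,[-16,0,0],[0,-20,0]]]}}

```text
clock: 24.63
position: [387.1, -74.0, 131.5]
orientation: [-3.141, -0.16, -0.421]
ft_force: [0.2, 1.0, -0.2]
opening: 44.8
```

Run:
```python
from h import *
st()
T=capture('top');S=capture('side')
a=cv2.resize(T['frame'][120:300,210:410],(400,360),interpolation=cv2.INTER_CUBIC);b=cv2.resize(S['frame'][110:290,200:400],(400,360),interpolation=cv2.INTER_CUBIC)
cv2.imwrite('pics/p13.png',np.hstack([a,b]))
```

```text
t 24.63 tcp [387.1 -74.  131.5] grasp cab [-290.4  112.1  150.2] tool zcab [ 0.159  0.001 -0.987] F [ 0.2  1.  -0.2] open 44.8 q [-0.19  0.04  2.17 -0.05  0.78  1.84]
```

View pics/p13.png

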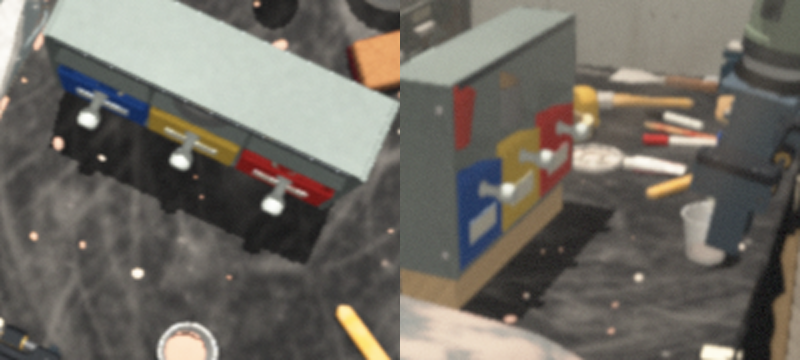

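All three bins are flush shut (knobs in line at (89,117), (181,158) and (273,203)), the cup is unmoved at (187,348), and the arm is clear. Handing in.

Run:
```python
from h import *
print(env.job_done())
```

```text
the job is handed in; nothing more can be done
None
```

I put the red-capped bottle in the red bin and the small 94 mm blue-capped one in the blue bin, pushed both bins shut by their knobs, and handed the job in at about 25 s of the 72 s allowed.

- **Bins:** in the last pictures all three bins were flush shut with their knobs in line. The red and blue bins each met a firm stop at 15 to 20 N, and the red one stopped within 1 mm of where its knob was first gripped.
- **Cup and arm:** the cup looked unmoved and the arm was clear, with no contact force.
- **Bottles:** the bottles can't be seen once the bins are shut, so I did not confirm that they stand upright. Before closing, the blue one was clearly leaning on its front panel as intended. The red one was in its bin, but I didn't check its lean as closely.
- **Knob reading:** camera readings of the knobs differed from the nominal geometry by 2 to 4 mm, which did not matter.
- **Pictures:** I viewed 13 pictures, three over the budget of 10.

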